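# Run the stockroom nut dispenser: set the feed lever, hold the gate open at the mark

### The arm

A 6-joint arm with a two-finger parallel gripper is mounted at the origin on the work surface. World frame = base frame: x ahead of the robot, y to its left, z up, the work surface at z = 0. Lengths are in m, angles in rad, forces in N, time in s.
With the tool pointing down it reaches from about 0.3 to 0.775 m from the base axis. Payload 14.6 kg.
Tool frame: the origin (TCP) lies at the very end of the fingers, on their centre line; the grasp point (between the pads) lies 19 mm behind it (pinch_z is the distance from the TCP to the grasp point, in m); z points along the fingers, y is the direction in which the jaws open and shut (so a half turn about z gives the same grasp; the last joint's range is limited). The gripper opens to 94 mm and grips with 3 to 60 N. Pads are 16 mm wide; open, the fingers measure 119 mm over their backs; the gripper's body (75 mm by 177 mm) begins 78 mm behind the grasp point.
Start: joints at [-1.377, 0.3, 1.521, -0, 1.321, -0.067], TCP at [0.142, -0.531, 0.205] pointing down, gripper open.
Joint ranges: [-3.03, 3.03], [-0.79, 2.21], [0.23, 2.52], [-1.04, 4.18], [0, 3.07], [-2.55, 2.55]. Speed limits (rad/s): [2.22, 2.22, 2.57, 3.14, 3.14, 3.14].

### API

Orientations are given as [roll, pitch, yaw] about the fixed x, y, z axes, in that order (R = Rz(yaw) Ry(pitch) Rx(roll)).
In Python, from station import get_obs, camera, hand_in, pinch_z gives the robot as it stands.
- The arm moves only by the tool servo_tool, never from a script. Its argument "moves" is a list that holds one entry, the list of rows, each a list of 7 numbers: the turn, a rotation vector about the tool's x, y, z normalised to -1 to 1, where 1 is pi/2 rad, then the shift along the tool's x, y, z normalised to -1 to 1, where 1 is 500 mm, then the closure, from 0 (fully open) to 1 (shut). In form: [[[rx, ry, rz, x, y, z, hand], ...]]. A call has 1 to 12 rows; each row is the pose to reach, as a shift and turn from the pose measured when the call began, along the tool's axes at that moment; what a row does not reach only later rows make up. A row lasts 1/12 s, in which the tool goes at most 41.7 mm and 7.16 degrees, less where a joint would pass 70% of its speed; a pose out of reach is approached as far as the arm can. A call with a number of a shift or a turn outside -1 to 1 is refused whole. A call with a gripper value outside its range is refused whole. The fingers move at their own pace and stop on an object; "squeeze" is the grip in N (left out, the last holds). Time passes only in rows, so rows that repeat a pose let the fingers close. It gives the time, the measured TCP pose, the force and the opening at its end, in the units of the state.
- get_obs(): the state, without advancing time (a new reading comes with each control period).
- camera(name): name is "side" or "top"; returns a dict with "color" (400x640x3 uint8, red, green, blue), "intrinsics" (3x3 intrinsics, pixels), "rvec" (rotation vector, rad) and "tvec" (3), from world to camera coordinates, as OpenCV has them. Camera axes: x right, y down, z forward; pixel columns grow to the right and rows downward; lengths in m; the calibration is good to about 2 mm. A picture is of the moment at which its call begins. There is no depth.
- hand_in(): hands the job in, once; it reports no verdict.
The state is a dict: "time_s": time; "qpos": joint angles; "joint_vel": joint speeds; "tau": joint torques, N m; "ee_pos": TCP position; "eef_rot": TCP orientation; "force": force on the tool from outside, world axes, zero at the start; "moment": the same for the moment, N m; "grip_width": finger opening in m.
Only numpy, scipy, OpenCV 4.12 (cv2) and the standard library are available. Lean on these libraries where they do the work, as an engineer would, in place of code of your own. Each camera call takes 0.05 s, during which the arm holds its last target.

### The job

To run the nut dispenser, first, with its gate still shut, turn the feed-rate lever on the grey box until it points into the green clip and let go of it. Then pull the dispenser's spring-return gate slide out by its black handle until its red pointer stands over the yellow band, and keep holding it there: finish while still holding the handle, with the lever still on green. Leave the green clip and yellow band as set, and the bins, fittings and tools lying around where they are.

Things in the scene. Friction and masses are not known exactly. Their poses are not given: they have to be found in the camera images.
- gate (a joint): how far the dispenser's spring-return gate slide is drawn out, m: 0 = shut (where it starts and where its spring pulls it), 0.095 = its end stop. Pulling takes about 4 N at the start and rises by 120 N per m (about 10 to 13 N at the marks); let go, it shuts again.
- gate_handle (a point): centre of the gate slide's handle: a level black round bar, diameter 16, 90 long along this frame's x, 125 above the table, standing free 44 above the aluminium slide plate on two steel posts 80 apart (40 either side of this point). The slide draws out along this frame's -y (level). The blue hopper stands on the other side (+y), its near face 135 from the closed bar and its top 184 above the table.
- gate_pointer (a point): red pointer bar of the slide, 4 thick, reaching 95 out to the +x side of the slide over a white scale ledge; this point is 85 to +x and 20 to +y of the bar's centre and 40 below it; it moves with the slide. Same axes as gate_handle.
- mark (a joint): where the yellow band is set on the scale, m: the value of joint gate at which the red pointer stands over the middle of the band. 0.05 to 0.08. The band stays put.
- gate_mark (a point): centre of the top of the yellow band on the white scale ledge; the band is 12 wide along y (so 6 either side of its middle) and 50 long along x. Same axes as gate_handle.
- lever (a joint): angle of the feed-rate lever, rad, about the vertical through point lever_pivot, growing counter-clockwise seen from above, range -1 to 1; it turns with light friction (about 2 N at the knob) and stays where it is left.
- lever_pivot (a point): the lever's pivot, on top of the grey lever box (150 x 230, 70 high); its x axis points along the lever from the pivot towards knob and pointer tip and turns with the lever; z up. The lever bar's top is 85 above the table.
- lever_knob (a point): on the axis of the lever's upright red knob (cylinder, diameter 24, from 85 to 135 above the table), 75 from the pivot; this point is 115 above the table, 20 below the knob's top. Same axes as lever_pivot.
- clip (a joint): where the green clip is set, rad: the value of joint lever at which the lever points at the middle of the green. 0.1 to 0.8. The clip stays put.
- lever_mark (a point): centre of the top of the green clip on the white face of the lever box, 104 from the pivot; its x axis points from the pivot outward through the clip's middle. The clip is about 20 wide across (about 0.09 rad either side of its middle).
- carton: open cardboard box of nuts 120 x 100 x 70; origin at its underside. A bystander, to be left alone.
- strut: offcut of galvanised channel 120 x 41 x 41, lying along its x; origin at its underside. A bystander, to be left alone.
- coupling: short steel pipe coupling, outer diameter 54, 55 tall, standing; origin at its underside. A bystander, to be left alone.
- beamclamp: dark steel C-shaped beam clamp 50 x 35, 73 tall with its bolt; origin at its underside. A bystander, to be left alone.
- jar: clear screw-lid jar, diameter 60, 80 tall; origin at its underside. A bystander, to be left alone.
- spraycan: blue can, diameter 60, 110 tall; origin at its underside. A bystander, to be left alone.
- wrench: steel open wrench lying flat; origin at its underside. A bystander, to be left alone.

How it is judged:
By the outcome, as a careful person would: the job done as asked, in the order asked, and still so for the second after the job is handed in, while the arm keeps its last pose, push and grip.
It also fails if it takes over 51 s, if anything falls off the work surface, if the arm or the gripper's body presses on something with over 40 N, if the wrist force passes 120 N, or if a joint passes its speed limit or range.

## Working session

There is one attempt and no reset: what is moved stays moved. The work goes in short steps, Python scripts to look and compute and a tool call to move; the robot and the scene stay as the last step left them, time stands still between calls to the robot, and variables do not carry over. Pictures are saved under pics/ and viewed, and the job is handed in when it is done.

Besides the shell and the picture viewer there is one more tool, called by a JSON object that holds its "fn" and its "kwargs", one argument or row to a line. servo_tool: Moves the arm, as the interface text tells. Scaled input: -1 to 1 covers 500 mm each way for a shift and pi/2 rad each way for a turn. Its arguments: {"type":"object","properties":{"moves":{"type":"array"},"squeeze":{"type":"number"}},"required":["moves"]}

```bash
mkdir -p pics; ls; python3 - <<'E'
from station import get_obs,camera,pinch_z
import cv2,numpy as np,pickle
o=get_obs();print(o,pinch_z)
for n in("top","side"):
    c=camera(n);pickle.dump(c,open(n+".pkl","wb"))
    cv2.imwrite(f"pics/{n}0.png",c["color"][:,:,::-1])
    R=cv2.Rodrigues(np.array(c["rvec"],float))[0];print(n,c["intrinsics"],-R.T@np.array(c["tvec"]),R)
E
```

```text
pics
{'time_s': 0.0, 'qpos': array([-1.37659781e+00,  3.00464910e-01,  1.52160934e+00,  9.74763347e-06,
        1.32069922e+00, -6.65940448e-02]), 'joint_vel': array([ 0.00055119,  0.00059619,  0.00032788, -0.00109305,  0.0009694 ,
        0.00021908]), 'tau': array([-3.45092318e-03, -5.31810522e+01, -3.52736306e+01,  7.06806011e-02,
        2.43765773e-02, -9.82852157e-05]), 'ee_pos': array([ 0.14176522, -0.5311315 ,  0.20487778]), 'eef_rot': array([-3.14041508e+00, -8.79977284e-05,  2.60790094e-01]), 'force': array([0.04863997, 0.63766738, 0.12592898]), 'moment': array([ 0.11093054, -0.01401887, -0.00874827]), 'grip_width': 0.09411373612131158} 0.0188
top [[471.64552442   0.         320.45847052]
 [  0.         471.64552442 209.73386042]
 [  0.           0.           1.        ]] [0.42118892 0.02247735 1.4659618 ] [[ 0.02595637 -0.99964054  0.00671309]
 [-0.99418546 -0.02651559 -0.10436571]
 [ 0.1045062  -0.0039651  -0.99451633]]
side [[512.36374951   0.         323.1935358 ]
 [  0.         512.36374951 203.9704772 ]
 [  0.           0.           1.        ]] [0.25622416 1.00669203 0.80215846] [[-0.9626044  -0.27078815 -0.00815823]
 [-0.14620245  0.54460511 -0.82585115]
 [ 0.22807371 -0.79377519 -0.56382916]]
```

View pics/top0.png

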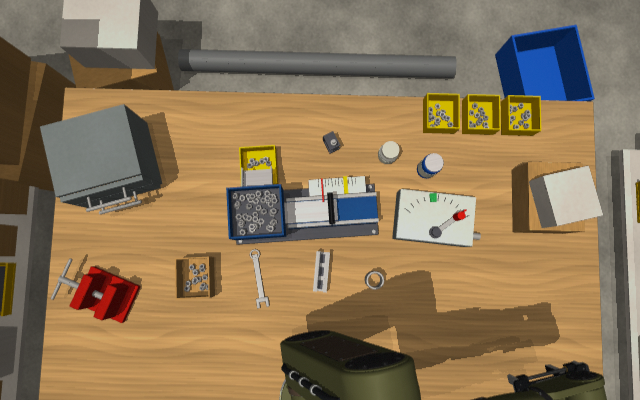

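View pics/side0.png

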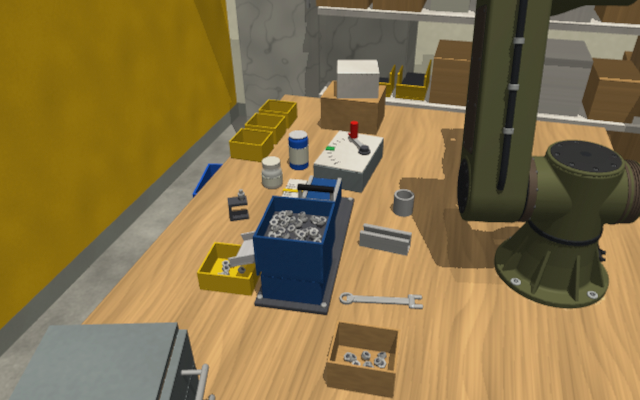

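The top view shows the handle at about (332,208), the red pointer at (323,188), the yellow band at (346,185), the lever pivot at (436,232), the knob at (461,215) and the green clip at (433,197). I'll zoom in for precision.

```bash
python3 - <<'E'
import cv2,pickle
c=pickle.load(open("top.pkl","rb"))["color"][:,:,::-1]
cv2.imwrite("pics/z1.png",cv2.resize(c[165:255,220:390],None,fx=4.7,fy=4.7,interpolation=cv2.INTER_CUBIC))
cv2.imwrite("pics/z2.png",cv2.resize(c[180:255,385:485],None,fx=8,fy=8,interpolation=cv2.INTER_CUBIC))
c=pickle.load(open("side.pkl","rb"))["color"][:,:,::-1]
cv2.imwrite("pics/z3.png",cv2.resize(c[110:220,250:400],None,fx=5.3,fy=5.3,interpolation=cv2.INTER_CUBIC))
E
```

```text
(no output)
```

View pics/z1.png

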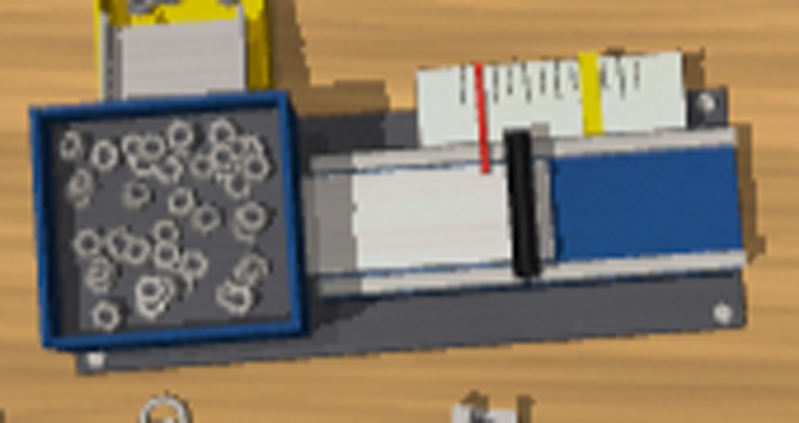

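View pics/z2.png

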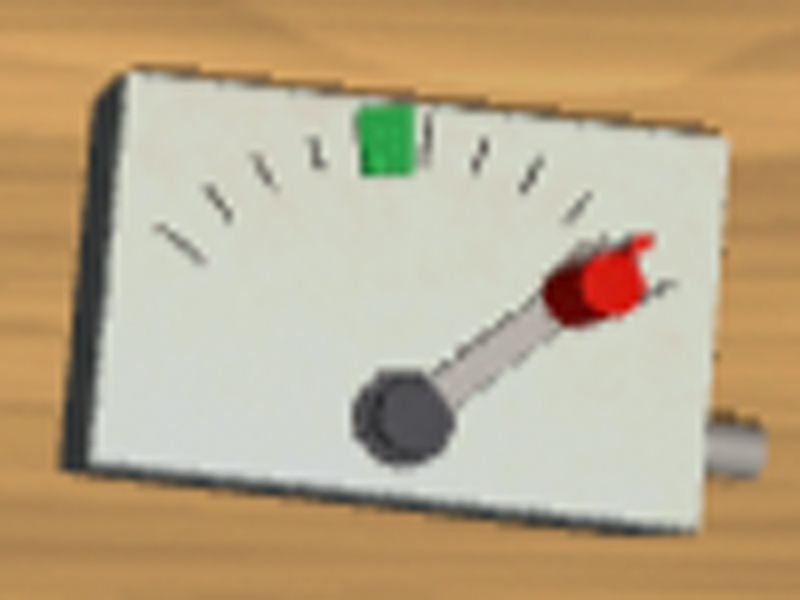

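View pics/z3.png

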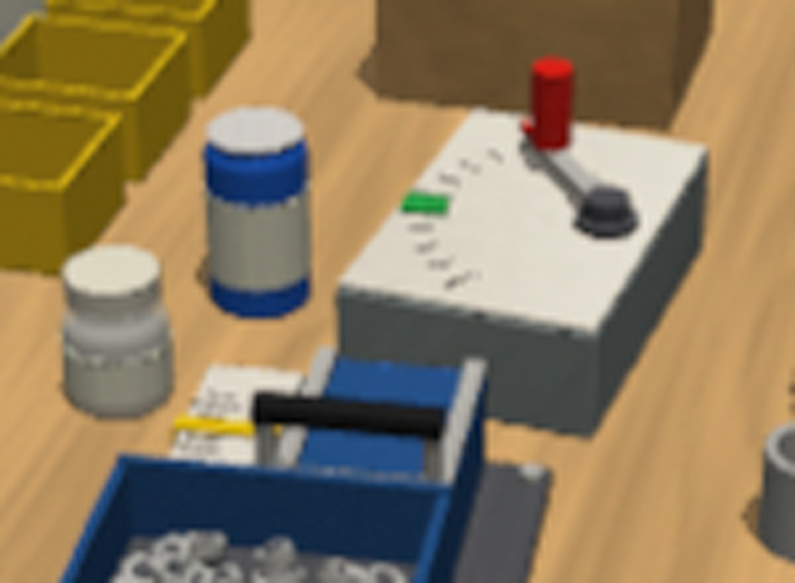

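```bash
cat >h.py <<'E'
import cv2,numpy as np,pickle
def bp(c,px,z):
    R=cv2.Rodrigues(np.array(c["rvec"],float))[0];t=np.array(c["tvec"],float).ravel()
    d=R.T@np.linalg.inv(c["intrinsics"])@np.array([px[0],px[1],1.]);C=-R.T@t
    return (C+d*(z-C[2])/d[2])
def proj(c,p):
    return cv2.projectPoints(np.array(p,float).reshape(-1,3),np.array(c["rvec"],float),np.array(c["tvec"],float),np.array(c["intrinsics"]),None)[0].reshape(-1,2)
def z(u,v,x0,y0,s): return (x0+(u+.5)/s-.5,y0+(v+.5)/s-.5)
E
python3 - <<'E'
from h import *
np.set_printoptions(precision=4,suppress=True)
c=pickle.load(open("top.pkl","rb"));s=pickle.load(open("side.pkl","rb"))
a=lambda u,v,h:bp(c,z(u,v,220,165,4.7),h)
b=lambda u,v,h:bp(c,z(u,v,385,180,8),h)
e1,e2=a(517,132,.128),a(528,274,.128);H=(e1+e2)/2
print("bar",e1,e2,H,np.linalg.norm(e1-e2))
ax=(e1-e2)/np.linalg.norm(e1-e2);print("yaw of x",np.arctan2(ax[1],ax[0]))
q1,q2=a(479,65,.087),a(487,172,.087);ax2=q1-q2;print("ptr",q1,q2,np.linalg.norm(ax2),np.arctan2(ax2[1],ax2[0]))
g1,g2=a(742,130,.085),a(742,262,.085)
r1,r2=a(310,158,.08),a(735,132,.08);print("rail yaw",np.arctan2(*(r2-r1)[:2]))
r1,r2=a(312,295,.08),a(745,265,.08);print("rail yaw",np.arctan2(*(r2-r1)[:2]))
for h in(.078,.082):
  Y=a(593,94,h);print("band",Y)
  for y in(0.03,.05,.07):
    d=np.array([-np.sin(y),np.cos(y),0]);ux=np.array([np.cos(y),np.sin(y),0])
    P=H+.085*ux+.02*d;print(y,"mark",-(Y-P)@d, -(Y-(q1+q2)/2)@d, (Y-P)@ux)
for h in(.09,.1):print("hub",h,b(405,415,h))
K=b(613,282,.135);print("knob top",K)
print("base knob tip",b(648,240,.085))
L=b(386,140,.073);print("clip",L,b(386,172,.073),b(386,106,.073))
c4=[b(130,70,.07),b(727,133,.07),b(697,530,.07),b(90,465,.07)];print(c4,[np.linalg.norm(c4[i]-c4[i-1]) for i in range(4)])
# side check
f=lambda u,v,h:bp(s,z(u,v,250,110,5.3),h)
print("side knob",f(553,68,.135),"bar",(f(256,402,.128)+f(443,417,.128))/2,"clip",f(425,203,.073),"hub",f(606,205,.095))
E
```

```text
bar [ 0.6115 -0.0078  0.128 ] [ 0.525  -0.0165  0.128 ] [ 0.5683 -0.0121  0.128 ] 0.08697892553801619
yaw of x 0.10056326975642173
ptr [0.6593 0.0163 0.087 ] [0.5916 0.0095 0.087 ] 0.06807735360868672 0.0994414298874946
rail yaw 3.0531145937353186
rail yaw 3.0458332237451726
band [ 0.6442 -0.0564  0.078 ]
0.03 mark 0.06656632865133631 0.0698505387446508 -0.01039987505018655
0.05 mark 0.0680489187301964 0.07017061386972265 -0.011346059063679281
0.07 mark 0.06951228988220814 0.07046262168484231 -0.01232170367150703
band [ 0.6436 -0.0562  0.082 ]
0.03 mark 0.06631970193590969 0.06960391202922418 -0.011035557815875261
0.05 mark 0.06778962853071502 0.06991132367024126 -0.011976682491573194
0.07 mark 0.06924043991129461 0.07019077171392878 -0.012947015520643188
hub 0.09 [ 0.5109 -0.32    0.09  ]
hub 0.1 [ 0.5103 -0.3175  0.1   ]
knob top [ 0.5572 -0.3827  0.135 ]
base knob tip [ 0.5782 -0.411   0.085 ]
clip [ 0.6145 -0.3171  0.073 ] [ 0.6025 -0.3171  0.073 ] [ 0.6273 -0.3171  0.073 ]
[array([ 0.6388, -0.2219,  0.07  ]), array([ 0.621 , -0.4455,  0.07  ]), array([ 0.4725, -0.4332,  0.07  ]), array([ 0.4906, -0.2083,  0.07  ])] [np.float64(0.14874448885184652), np.float64(0.22434061641719563), np.float64(0.14897923129492663), np.float64(0.22561465757262825)]
side knob [ 0.5546 -0.3753  0.135 ] bar [ 0.5675 -0.0092  0.128 ] clip [ 0.613  -0.3127  0.073 ] hub [ 0.5056 -0.2961  0.095 ]
```

```bash
cat >>h.py <<'E'
def mv(x,y,zz,yaw):
    from station import get_obs
    from scipy.spatial.transform import Rotation as Ro
    o=get_obs();R=Ro.from_euler('xyz',o["eef_rot"]);T=Ro.from_euler('xyz',[np.pi,0,yaw])
    r=(R.inv()*T).as_rotvec()/(np.pi/2);s=R.inv().apply(np.array([x,y,zz])-o["ee_pos"])/.5
    print(np.round(np.r_[r,s],4))
E
python3 -c "
from h import *
mv(.556,-.380,.2,-.935)"
```

```text
[-5.000e-04  3.000e-04  7.612e-01  8.784e-01 -7.860e-02  1.010e-02]
```

{"fn": "servo_tool", "kwargs": {
  "moves": [
    [[0,0,0.08,0.08,-0.007,0.001,0],[0,0,0.15,0.16,-0.014,0.002,0],[0,0,0.23,0.24,-0.021,0.003,0],[0,0,0.3,0.32,-0.028,0.004,0],[0,0,0.38,0.4,-0.036,0.005,0],[0,0,0.45,0.48,-0.043,0.006,0],[0,0,0.53,0.56,-0.05,0.006,0],[0,0,0.6,0.64,-0.057,0.007,0],[0,0,0.68,0.72,-0.064,0.008,0],[0,0,0.761,0.8,-0.072,0.009,0],[0,0,0.761,0.878,-0.079,0.01,0],[0,0,0.761,0.878,-0.079,0.01,0]]
  ]
}}

```text
time_s: 1.1
ee_pos: [0.5601, -0.3764, 0.1987]
eef_rot: [-3.141, 0.002, -0.932]
force: [0.8, 0.1, 0.1]
grip_width: 0.0937
```

```bash
python3 -c "
from h import *
mv(.556,-.380,.096,-.935)"
```

```text
[-0.0006  0.0015  0.0017  0.0014  0.0111  0.2054]
```

{"fn": "servo_tool", "kwargs": {
  "moves": [
    [[0,0,0,0.001,0.011,0.04,0],[0,0,0,0.001,0.011,0.08,0],[0,0,0,0.001,0.011,0.12,0],[0,0,0,0.001,0.011,0.16,0],[0,0,0,0.001,0.011,0.2,0],[0,0,0,0.001,0.011,0.205,0],[0,0,0,0.001,0.011,0.205,0]]
  ],
  "squeeze": 6
}}

```text
time_s: 1.68
ee_pos: [0.5553, -0.3795, 0.095]
eef_rot: [-3.141, 0.005, -0.932]
force: [-0.0, -1.0, 0.2]
grip_width: 0.0938
```

{"fn": "servo_tool", "kwargs": {
  "moves": [
    [[0,0,0,0,0,0,0.3],[0,0,0,0,0,0,0.5],[0,0,0,0,0,0,0.7],[0,0,0,0,0,0,0.8],[0,0,0,0,0,0,0.9],[0,0,0,0,0,0,1],[0,0,0,0,0,0,1],[0,0,0,0,0,0,1],[0,0,0,0,0,0,1]]
  ],
  "squeeze": 6
}}

```text
time_s: 2.43
ee_pos: [0.5553, -0.3795, 0.095]
eef_rot: [-3.141, 0.005, -0.932]
force: [0.5, -0.2, 0.2]
grip_width: 0.0375
```

```bash
python3 - <<'E'
from h import *
from station import *
print(get_obs())
for n in("top","side"):
    c=camera(n);cv2.imwrite(f"pics/{n}1.png",c["color"][:,:,::-1])
    x,y=(350,130) if n=="top" else (250,60)
    im=c["color"][y:y+150,x:x+200,::-1]
    cv2.imwrite(f"pics/{n}1z.png",cv2.resize(im,None,fx=4,fy=4,interpolation=cv2.INTER_CUBIC))
E
```

```text
{'time_s': 2.4333, 'qpos': array([-6.54573704e-01,  6.72904434e-01,  1.23660195e+00,  1.58175006e-03,
        1.23667927e+00,  1.84788665e+00]), 'joint_vel': array([-4.79078788e-04,  3.09925394e-04,  7.11440047e-04, -3.81242944e-04,
       -4.97663966e-04, -9.33623486e-05]), 'tau': array([ 8.39697150e-04, -7.18850613e+01, -3.41458404e+01, -9.39748643e-04,
       -6.18297653e-02, -1.03274610e-04]), 'ee_pos': array([ 0.55533736, -0.37954601,  0.09503144]), 'eef_rot': array([-3.14141423,  0.0048263 , -0.93218574]), 'force': array([ 0.45209698, -0.18079447,  0.2050244 ]), 'moment': array([ 0.04255824, -0.03898107, -0.03162188]), 'grip_width': 0.03750904287273768}
```

View pics/side1z.png

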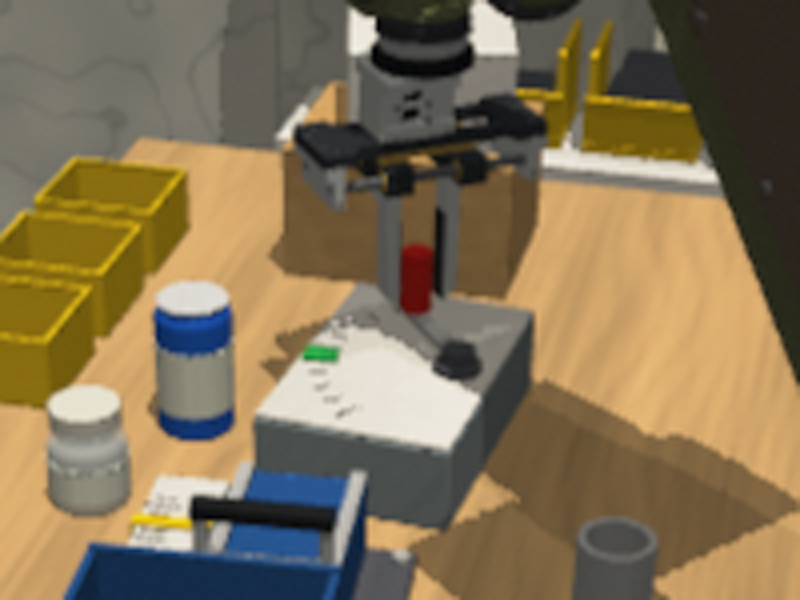

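View pics/top1z.png

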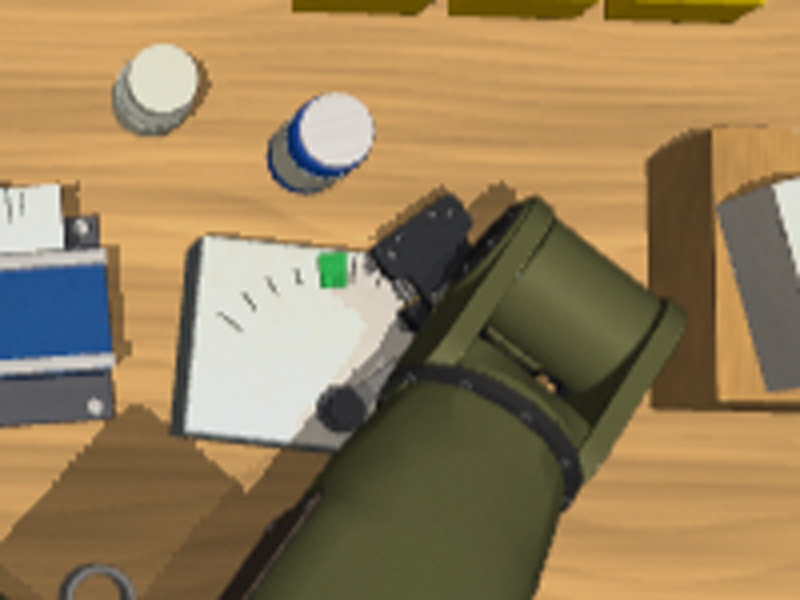

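The side view shows the knob between the fingers at zoom (417,278), and the jaws are still closing. I'll keep closing.

{"fn": "servo_tool", "kwargs": {
  "moves": [
    [[0,0,0,0,0,0,1],[0,0,0,0,0,0,1],[0,0,0,0,0,0,1],[0,0,0,0,0,0,1],[0,0,0,0,0,0,1]]
  ],
  "squeeze": 8
}}

```text
time_s: 2.95
ee_pos: [0.5553, -0.3796, 0.0949]
eef_rot: [-3.142, 0.005, -0.932]
force: [-1.2, -0.8, -0.8]
grip_width: 0.0237
```

```bash
python3 - <<'E'
from h import *
from station import *
from scipy.spatial.transform import Rotation as Ro
o=get_obs();p=o["ee_pos"];print(p,o["grip_width"],o["force"])
R=Ro.from_euler('xyz',o["eef_rot"])
P=np.array([.511,-.318])
d=p[:2]-P;print(np.hypot(*d),np.arctan2(d[1],d[0]))
a0=np.arctan2(d[1],d[0]);r=np.hypot(*d)
for a in np.linspace(a0,.03,13)[1:]:
    t=np.r_[P+r*np.array([np.cos(a),np.sin(a)]),p[2]]
    T=Ro.from_euler('z',a-a0)*R
    print(np.round(np.r_[(R.inv()*T).as_rotvec()/(np.pi/2),R.inv().apply(t-p)/.5],3))
E
```

```text
[ 0.55527946 -0.37958257  0.09494681] 0.02374000995933463 [-1.17774861 -0.80219348 -0.75709589]
0.07584908354124202 -0.9474151018895689
[-0.    -0.    -0.052 -0.    -0.012  0.   ]
[-0.001 -0.    -0.104 -0.002 -0.025  0.   ]
[-0.001 -0.    -0.156 -0.004 -0.037  0.   ]
[-0.001 -0.    -0.207 -0.007 -0.049  0.   ]
[-0.001 -0.    -0.259 -0.011 -0.06   0.   ]
[-0.002 -0.    -0.311 -0.017 -0.071  0.   ]
[-0.002 -0.    -0.363 -0.023 -0.082  0.   ]
[-0.002 -0.    -0.415 -0.03  -0.092  0.   ]
[-0.002 -0.    -0.467 -0.037 -0.102  0.   ]
[-0.003 -0.    -0.519 -0.046 -0.111  0.   ]
[-0.003 -0.    -0.57  -0.055 -0.119  0.   ]
[-0.003 -0.    -0.622 -0.065 -0.127  0.   ]
```

Gripped at 23.7 mm, which matches the knob. Next I'll turn it along the arc in two halves, checking the force between them.

{"fn": "servo_tool", "kwargs": {
  "moves": [
    [[0,0,-0.052,0,-0.012,0,1],[0,0,-0.104,-0.002,-0.025,0,1],[0,0,-0.156,-0.004,-0.037,0,1],[0,0,-0.207,-0.007,-0.049,0,1],[0,0,-0.259,-0.011,-0.06,0,1],[0,0,-0.311,-0.017,-0.071,0,1],[0,0,-0.311,-0.017,-0.071,0,1]]
  ]
}}

```text
time_s: 3.53
ee_pos: [0.5783, -0.3505, 0.0948]
eef_rot: [-3.139, 0.007, -0.438]
force: [-4.8, 3.7, 2.0]
grip_width: 0.0237
```

```bash
python3 - <<'E'
from h import *
from station import *
from scipy.spatial.transform import Rotation as Ro
o=get_obs();p=o["ee_pos"];print(p,o["grip_width"],o["force"])
R=Ro.from_euler('xyz',o["eef_rot"])
P=np.array([.511,-.318])
d=p[:2]-P;a0=np.arctan2(d[1],d[0]);r=.0755;print(np.hypot(*d),a0)
for a in np.linspace(a0,.03,7)[1:]:
    t=np.r_[P+r*np.array([np.cos(a),np.sin(a)]),p[2]]
    T=Ro.from_euler('z',a-a0)*R
    print(np.round(np.r_[(R.inv()*T).as_rotvec()/(np.pi/2),R.inv().apply(t-p)/.5],3))
E
```

```text
[ 0.57834409 -0.35053225  0.09484207] 0.023673214467209377 [-4.76306911  3.72261039  1.99588444]
0.0747901968218879 -0.450016228964593
[-0.    -0.    -0.051  0.001 -0.012  0.   ]
[-0.001 -0.    -0.102 -0.    -0.024  0.   ]
[-0.001 -0.    -0.153 -0.002 -0.036  0.   ]
[-0.001 -0.    -0.204 -0.006 -0.048  0.   ]
[-0.002 -0.001 -0.255 -0.01  -0.059  0.   ]
[-0.002 -0.001 -0.306 -0.015 -0.07   0.   ]
```

{"fn": "servo_tool", "kwargs": {
  "moves": [
    [[0,0,-0.051,-0.001,-0.012,0,1],[0,0,-0.102,-0.002,-0.024,0,1],[0,0,-0.153,-0.004,-0.036,0,1],[0,0,-0.204,-0.008,-0.048,0,1],[0,0,-0.255,-0.012,-0.059,0,1],[0,0,-0.306,-0.018,-0.07,0,1],[0,0,-0.306,-0.018,-0.07,0,1],[0,0,-0.306,-0.018,-0.07,0,1]]
  ]
}}

```text
time_s: 4.2
ee_pos: [0.5843, -0.3148, 0.0949]
eef_rot: [-3.136, 0.007, 0.044]
force: [-7.0, 0.4, 1.0]
grip_width: 0.0236
```

```bash
python3 - <<'E'
from h import *
from station import *
o=get_obs();print(o["ee_pos"],o["eef_rot"],o["grip_width"],o["force"])
for n in("top","side"):
    c=camera(n)
    x,y=(370,150) if n=="top" else (270,90)
    im=c["color"][y:y+110,x:x+150,::-1]
    cv2.imwrite(f"pics/{n}2z.png",cv2.resize(im,None,fx=5,fy=5,interpolation=cv2.INTER_CUBIC))
E
```

```text
[ 0.58428619 -0.31477841  0.09486539] [-3.13593149  0.00671234  0.0437848 ] 0.023644113832547088 [-7.02250488  0.40337946  0.96924604]
```

View pics/side2z.png

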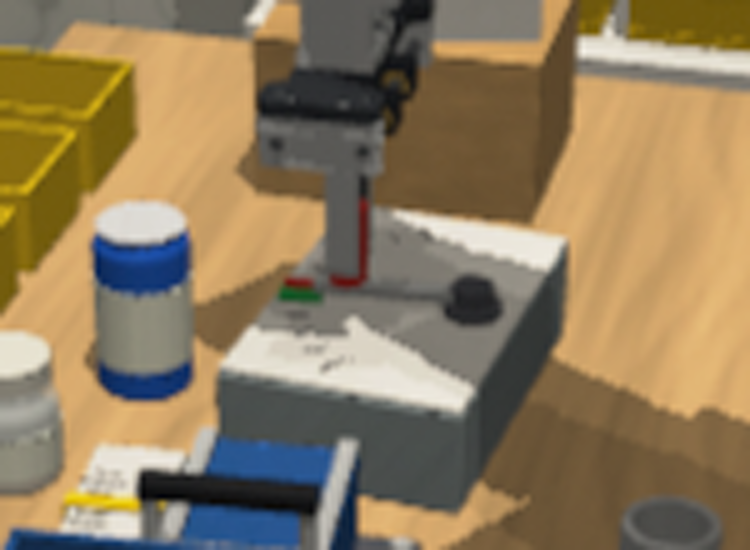

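View pics/top2z.png

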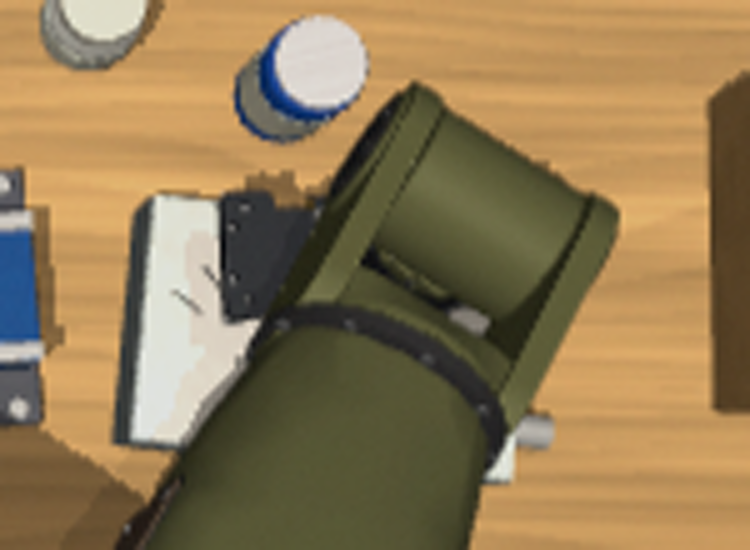

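The side view has the pointer tip at zoom (298,282), right over the green clip at (300,294). I'll release, rise and verify.

{"fn": "servo_tool", "kwargs": {
  "moves": [
    [[0,0,0,0,0,0,0.6],[0,0,0,0,0,0,0.4],[0,0,0,0,0,0,0.2],[0,0,0,0,0,0,0],[0,0,0,0,0,0,0],[0,0,0,0,0,0,0],[0,0,0,0,0,0,0],[0,0,0,0,0,0,0]]
  ]
}}

```text
time_s: 4.97
ee_pos: [0.5843, -0.3149, 0.0948]
eef_rot: [-3.136, 0.007, 0.043]
force: [0.1, -0.4, 0.2]
grip_width: 0.0737
```

{"fn": "servo_tool", "kwargs": {
  "moves": [
    [[0,0,0,0,0,-0.05,0],[0,0,0,0,0,-0.1,0],[0,0,0,0,0,-0.15,0],[0,0,0,0,0,-0.2,0],[0,0,0,0,0,-0.24,0],[0,0,0,0,0,-0.24,0]]
  ]
}}

```text
time_s: 5.47
ee_pos: [0.5862, -0.3162, 0.2197]
eef_rot: [-3.14, 0.001, 0.043]
force: [-0.3, 0.4, 0.7]
grip_width: 0.0941
```

```bash
python3 - <<'E'
from h import *
from station import *
o=get_obs();print(o["ee_pos"],o["eef_rot"],o["grip_width"])
mv(.568,-.011,.215,.095)
c=camera("side")
cv2.imwrite("pics/side3z.png",cv2.resize(c["color"][90:200,270:420,::-1],None,fx=5,fy=5,interpolation=cv2.INTER_CUBIC))
E
```

```text
[ 0.58621207 -0.31619926  0.21969157] [-3.13963600e+00  1.03800331e-03  4.30727542e-02] 0.09411953159683846
[-1.300e-03  6.000e-04 -3.310e-02 -1.010e-02 -6.114e-01  1.060e-02]
```

View pics/side3z.png

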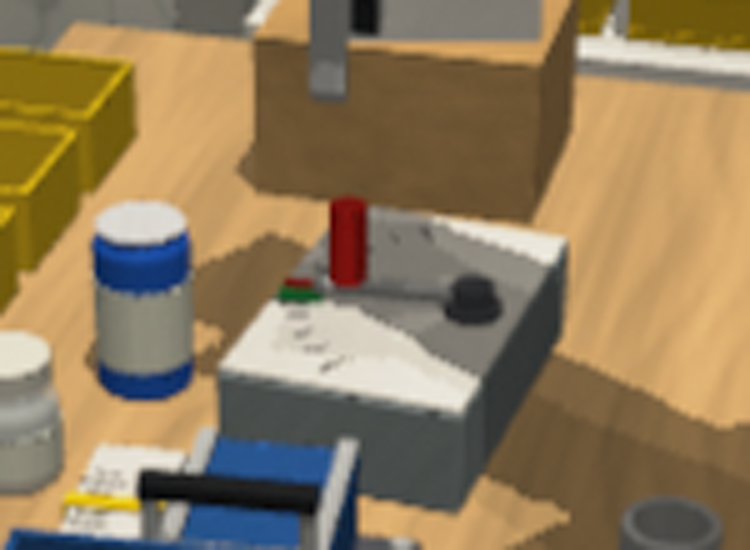

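Next I'll move over the handle. That also clears the top view of the lever.

{"fn": "servo_tool", "kwargs": {
  "moves": [
    [[0,0,-0.004,-0.001,-0.07,0,0],[0,0,-0.008,-0.002,-0.14,0.001,0],[0,0,-0.012,-0.003,-0.21,0.002,0],[0,0,-0.016,-0.005,-0.28,0.003,0],[0,0,-0.02,-0.006,-0.35,0.004,0],[0,0,-0.024,-0.007,-0.42,0.005,0],[0,0,-0.028,-0.008,-0.49,0.006,0],[0,0,-0.033,-0.009,-0.55,0.008,0],[0,0,-0.033,-0.01,-0.6,0.01,0],[0,0,-0.033,-0.01,-0.611,0.01,0],[0,0,-0.033,-0.01,-0.611,0.01,0]]
  ]
}}

```text
time_s: 6.43
ee_pos: [0.5671, -0.0096, 0.2119]
eef_rot: [-3.137, 0.005, 0.097]
force: [0.4, 1.1, 0.1]
grip_width: 0.094
```

```bash
python3 - <<'E'
from h import *
from station import *
o=get_obs();print(o["ee_pos"],o["eef_rot"],o["grip_width"])
mv(.568,-.011,.106,.095)
c=camera("top")
cv2.imwrite("pics/top4z.png",cv2.resize(c["color"][180:255,385:485,::-1],None,fx=8,fy=8,interpolation=cv2.INTER_CUBIC))
c=camera("side")
cv2.imwrite("pics/side4z.png",cv2.resize(c["color"][110:260,240:390,::-1],None,fx=4,fy=4,interpolation=cv2.INTER_CUBIC))
E
```

```text
[ 0.56711571 -0.00960516  0.21188109] [-3.13745223  0.00493504  0.09714335] 0.09401065953639569
[-0.0026  0.0031  0.0014  0.0025  0.0038  0.2117]
```

View pics/top4z.png

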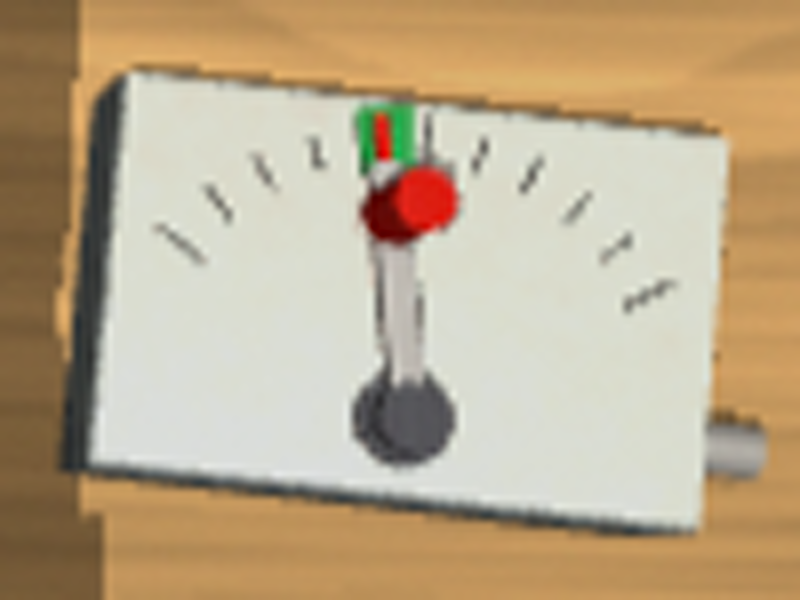

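View pics/side4z.png

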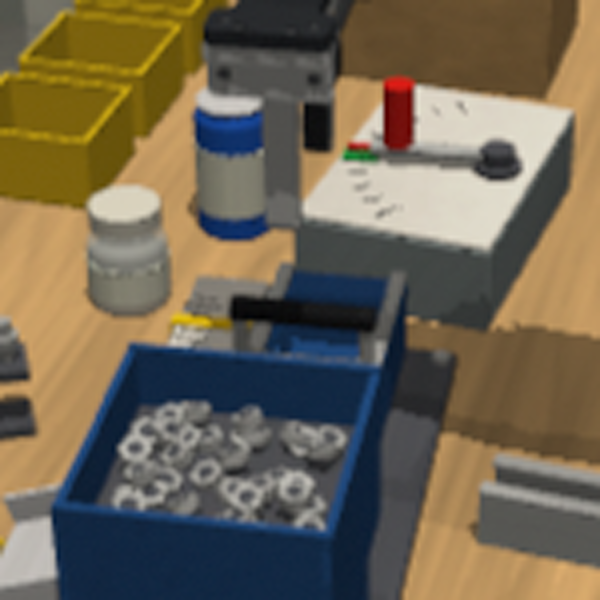

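```bash
python3 - <<'E'
from h import *
c=pickle.load(open("top.pkl","rb"))
b=lambda u,v,h:bp(c,z(u,v,385,180,8),h)[:2]
K1,K2=b(613,282,.135),b(427,200,.135)
m=(K1+K2)/2;d=K2-K1;L=np.hypot(*d);n=np.array([d[1],-d[0]])/L
h=np.sqrt(.075**2-L*L/4)
for P in(m+h*n,m-h*n):
  print("P",P,"K",K2,L,"kang",np.arctan2(*(K2-P)[::-1]))
  for hz in(.072,.076):
    C=b(386,139,hz);print("clip",C,np.hypot(*(C-P)),np.arctan2(*(C-P)[::-1]))
  for hz in(.08,.085):
    t=b(382,137,hz);print("tip",t,np.arctan2(*(t-P)[::-1]))
E
```

```text
P [ 0.63180988 -0.37503034] K [ 0.58475383 -0.31662891] 0.07162621855614446 kang 2.24902421836902
clip [ 0.61500748 -0.31736251] 0.0600657983669374 1.8543126922304232
clip [ 0.61445131 -0.31638733] 0.06115817992836234 1.858583158085044
tip [ 0.61460373 -0.31392539] 1.8452730005962075
tip [ 0.61390596 -0.31271179] 1.8505584573743334
P [ 0.51015181 -0.32434506] K [ 0.58475383 -0.31662891] 0.07162621855614446 kang 0.10306440083290644
clip [ 0.61500748 -0.31736251] 0.10508790120952263 0.06649387880709283
clip [ 0.61445131 -0.31638733] 0.10460263570363829 0.07614939088703197
tip [ 0.61460373 -0.31392539] 0.09942670095676988
tip [ 0.61390596 -0.31271179] 0.11165711522460608
```

The tip sits about 0.035 rad (±0.015) past the clip's middle. That is inside the clip, but time is plentiful, so I'll centre it by about 2.5 mm at the knob.

```bash
python3 -c "
from h import *
mv(.5845,-.3174,.2,.05)"
```

```text
[-0.0024  0.0028  0.0285 -0.0238  0.6122  0.0223]
```

{"fn": "servo_tool", "kwargs": {
  "moves": [
    [[0,0,0.004,-0.003,0.07,0,0],[0,0,0.008,-0.005,0.14,0,0],[0,0,0.012,-0.008,0.21,0.005,0],[0,0,0.016,-0.011,0.28,0.005,0],[0,0,0.02,-0.014,0.35,0.01,0],[-0.001,0.001,0.024,-0.016,0.42,0.01,0],[-0.001,0.001,0.028,-0.019,0.49,0.015,0],[-0.002,0.003,0.028,-0.022,0.55,0.02,0],[-0.002,0.003,0.028,-0.024,0.6,0.022,0],[-0.002,0.003,0.028,-0.024,0.612,0.022,0],[-0.002,0.003,0.028,-0.024,0.612,0.022,0],[-0.002,0.003,0.028,-0.024,0.612,0.022,0]]
  ]
}}

```text
time_s: 7.53
ee_pos: [0.5839, -0.3176, 0.1998]
eef_rot: [-3.14, 0.0, 0.05]
force: [0.1, 1.1, -0.1]
grip_width: 0.094
```

```bash
python3 -c "
from h import *
mv(.5845,-.3174,.096,.05)"
```

```text
[-7.000e-04  2.000e-04 -2.000e-04  1.200e-03 -1.000e-04  2.075e-01]
```

{"fn": "servo_tool", "kwargs": {
  "moves": [
    [[0,0,0,0.001,0,0.05,0],[0,0,0,0.001,0,0.1,0],[0,0,0,0.001,0,0.15,0],[0,0,0,0.001,0,0.2,0],[0,0,0,0.001,0,0.207,0.2],[0,0,0,0.001,0,0.207,0.4],[0,0,0,0.001,0,0.207,1],[0,0,0,0.001,0,0.207,1],[0,0,0,0.001,0,0.207,1],[0,0,0,0.001,0,0.207,1],[0,0,0,0.001,0,0.207,1],[0,0,0,0.001,0,0.207,1]]
  ]
}}

```text
time_s: 8.53
ee_pos: [0.5845, -0.3175, 0.0966]
eef_rot: [-3.141, -0.0, 0.05]
force: [-0.0, 0.4, -0.7]
grip_width: 0.0443
```

{"fn": "servo_tool", "kwargs": {
  "moves": [
    [[0,0,0,0,0,0,1],[0,0,0,0,0,0,1],[0,0,0,0,0,0,1],[0,0,0,0,0,0,1],[0,0,0,0,0,0,1],[0,0,0,0,0,0,1]]
  ]
}}

```text
time_s: 9.03
ee_pos: [0.5847, -0.3173, 0.0967]
eef_rot: [-3.141, -0.0, 0.05]
force: [1.3, 2.8, 1.5]
grip_width: 0.0238
```

Gripped and centred, now release and rise, then back to the handle.

{"fn": "servo_tool", "kwargs": {
  "moves": [
    [[0,0,0,0,0,0,0.6],[0,0,0,0,0,0,0.3],[0,0,0,0,0,0,0],[0,0,0,0,0,0,0],[0,0,0,0,0,0,0],[0,0,0,0,0,0,0],[0,0,0,0,0,0,0],[0,0,0,0,0,0,0]]
  ]
}}

```text
time_s: 9.7
ee_pos: [0.5847, -0.3174, 0.0967]
eef_rot: [-3.141, -0.0, 0.05]
force: [-0.4, 0.3, -0.5]
grip_width: 0.0739
```

{"fn": "servo_tool", "kwargs": {
  "moves": [
    [[0,0,0,0,0,-0.05,0],[0,0,0,0,0,-0.1,0],[0,0,0,0,0,-0.15,0],[0,0,0,0,0,-0.2,0],[0,0,0,0,0,-0.236,0],[0,0,0,0,0,-0.236,0]]
  ]
}}

```text
time_s: 10.2
ee_pos: [0.5856, -0.3181, 0.2192]
eef_rot: [3.139, -0.006, 0.05]
force: [-0.3, 0.1, 0.7]
grip_width: 0.0937
```

```bash
python3 -c "
from h import *
mv(.568,-.011,.215,.095)"
```

```text
[ 0.0018 -0.0036 -0.0288 -0.0047 -0.6152  0.0068]
```

{"fn": "servo_tool", "kwargs": {
  "moves": [
    [[0,0,-0.004,-0.001,-0.07,0,0],[0,0,-0.008,-0.001,-0.14,0.001,0],[0,-0.001,-0.012,-0.002,-0.21,0.002,0],[0,-0.001,-0.016,-0.002,-0.28,0.003,0],[0,-0.002,-0.02,-0.003,-0.35,0.004,0],[0.001,-0.002,-0.024,-0.003,-0.42,0.005,0],[0.001,-0.003,-0.028,-0.004,-0.49,0.006,0],[0.002,-0.004,-0.029,-0.005,-0.55,0.007,0],[0.002,-0.004,-0.029,-0.005,-0.6,0.007,0],[0.002,-0.004,-0.029,-0.005,-0.615,0.007,0],[0.002,-0.004,-0.029,-0.005,-0.615,0.007,0]]
  ]
}}

```text
time_s: 11.12
ee_pos: [0.5676, -0.0097, 0.2142]
eef_rot: [-3.141, 0.001, 0.098]
force: [-0.2, -0.3, -0.6]
grip_width: 0.0939
```

```bash
python3 - <<'E'
from h import *
from station import *
mv(.568,-.011,.106,.095)
c=camera("top")
cv2.imwrite("pics/top5z.png",cv2.resize(c["color"][180:255,385:485,::-1],None,fx=8,fy=8,interpolation=cv2.INTER_CUBIC))
E
```

```text
[-0.0003  0.0009  0.0017  0.0008  0.0027  0.2163]
```

View pics/top5z.png

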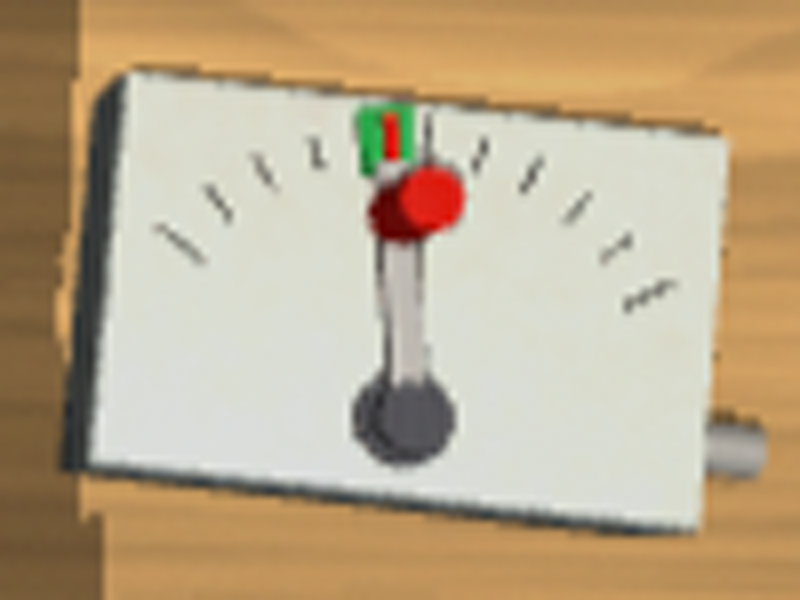

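The tip now shows at (390,137) against a clip centre of (386,139). Allowing for parallax (about +8 px), it's centred. Next I'll lower onto the handle and grip.

{"fn": "servo_tool", "kwargs": {
  "moves": [
    [[0,0,0,0.001,0.003,0.05,0],[0,0,0,0.001,0.003,0.1,0],[0,0,0,0.001,0.003,0.15,0],[0,0,0,0.001,0.003,0.19,0],[0,0,0,0.001,0.003,0.216,0],[0,0,0,0.001,0.003,0.216,0.2],[0,0,0,0.001,0.003,0.216,0.4]]
  ]
}}

```text
time_s: 11.75
ee_pos: [0.5681, -0.0138, 0.106]
eef_rot: [-3.141, 0.002, 0.095]
force: [0.7, 0.1, -0.8]
grip_width: 0.0839
```

{"fn": "servo_tool", "kwargs": {
  "moves": [
    [[0,0,0,0,0,0,0.6],[0,0,0,0,0,0,0.8],[0,0,0,0,0,0,1],[0,0,0,0,0,0,1],[0,0,0,0,0,0,1],[0,0,0,0,0,0,1],[0,0,0,0,0,0,1],[0,0,0,0,0,0,1],[0,0,0,0,0,0,1],[0,0,0,0,0,0,1]]
  ],
  "squeeze": 40
}}

```text
time_s: 12.58
ee_pos: [0.5681, -0.0133, 0.106]
eef_rot: [-3.14, 0.002, 0.095]
force: [-0.9, 5.1, 0.9]
grip_width: 0.017
```

```bash
python3 - <<'E'
from h import *
from station import *
o=get_obs();print(o["ee_pos"],o["eef_rot"],o["grip_width"],o["force"])
c=camera("top")
cv2.imwrite("pics/top6z.png",cv2.resize(c["color"][165:255,220:390,::-1],None,fx=4.7,fy=4.7,interpolation=cv2.INTER_CUBIC))
c=camera("side")
cv2.imwrite("pics/side6z.png",cv2.resize(c["color"][130:230,240:390,::-1],None,fx=5,fy=5,interpolation=cv2.INTER_CUBIC))
E
```

```text
[ 0.56811079 -0.01332851  0.10596033] [-3.14049435e+00  2.44214604e-03  9.50567215e-02] 0.016982023071121576 [-0.85859535  5.09657504  0.85123898]
```

View pics/top6z.png

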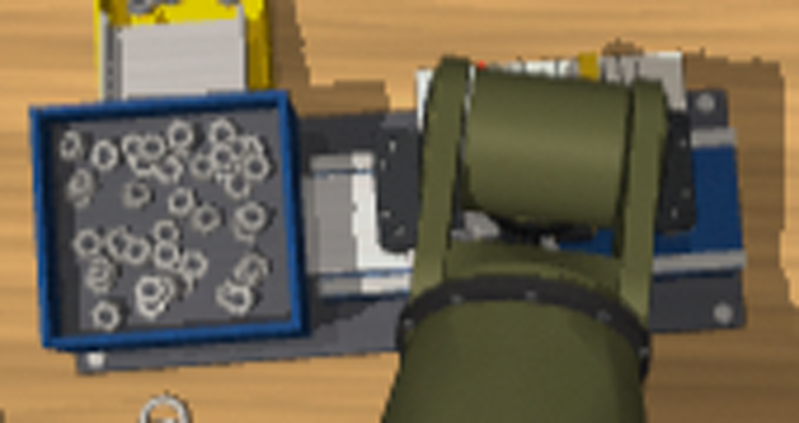

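View pics/side6z.png

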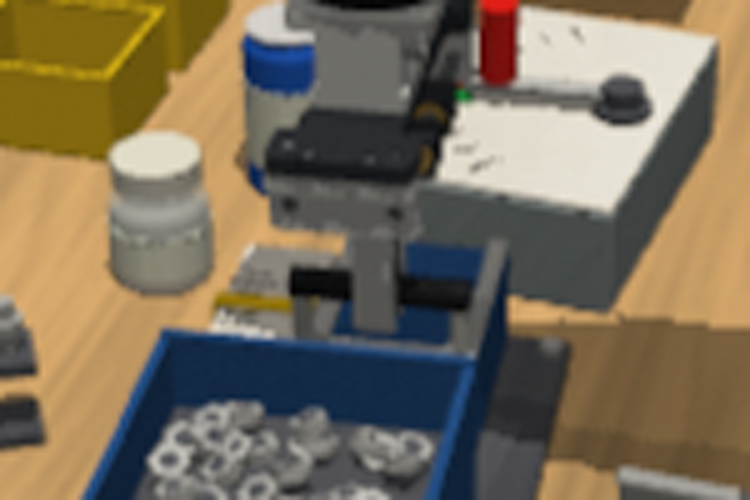

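Handle is gripped at 17 mm, with the fingers clear of the hopper. Now I'll pull about 70 mm smoothly along tool +y.

{"fn": "servo_tool", "kwargs": {
  "moves": [
    [[0,0,0,0,0.014,0,1],[0,0,0,0,0.028,0,1],[0,0,0,0,0.042,0,1],[0,0,0,0,0.056,0,1],[0,0,0,0,0.07,0,1],[0,0,0,0,0.084,0,1],[0,0,0,0,0.098,0,1],[0,0,0,0,0.112,0,1],[0,0,0,0,0.126,0,1],[0,0,0,0,0.138,0,1],[0,0,0,0,0.138,0,1],[0,0,0,0,0.138,0,1]]
  ]
}}

```text
time_s: 13.68
ee_pos: [0.5745, -0.0809, 0.1059]
eef_rot: [-3.138, 0.003, 0.095]
force: [-1.3, 12.3, 3.5]
grip_width: 0.015
```

```bash
python3 - <<'E'
from h import *
from station import *
o=get_obs();print(o["ee_pos"],o["eef_rot"],o["grip_width"],o["force"])
c=camera("top");pickle.dump(c,open("top7.pkl","wb"))
cv2.imwrite("pics/top7z.png",cv2.resize(c["color"][165:225,300:400,::-1],None,fx=8,fy=8,interpolation=cv2.INTER_CUBIC))
c=camera("side");pickle.dump(c,open("side7.pkl","wb"))
cv2.imwrite("pics/side7z.png",cv2.resize(c["color"][150:210,260:360,::-1],None,fx=8,fy=8,interpolation=cv2.INTER_CUBIC))
E
```

```text
[ 0.57454961 -0.08085923  0.10594893] [-3.13836074e+00  2.72960799e-03  9.53055671e-02] 0.01502805207612852 [-1.25503434 12.28117227  3.53471384]
```

View pics/top7z.png

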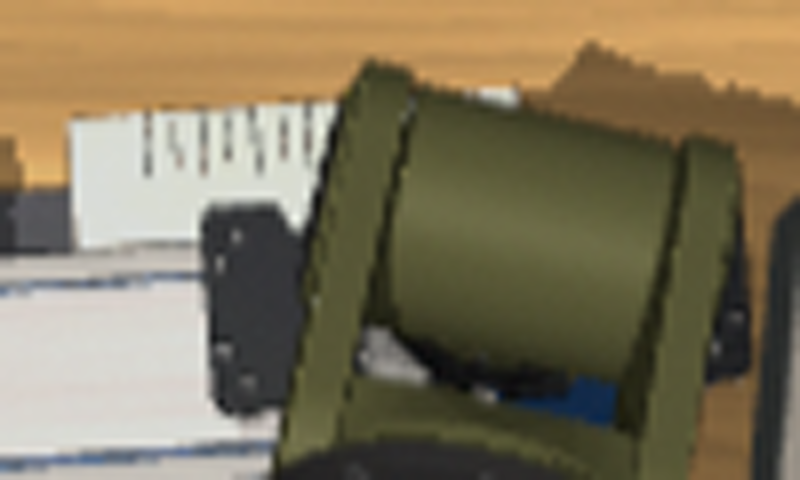

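View pics/side7z.png

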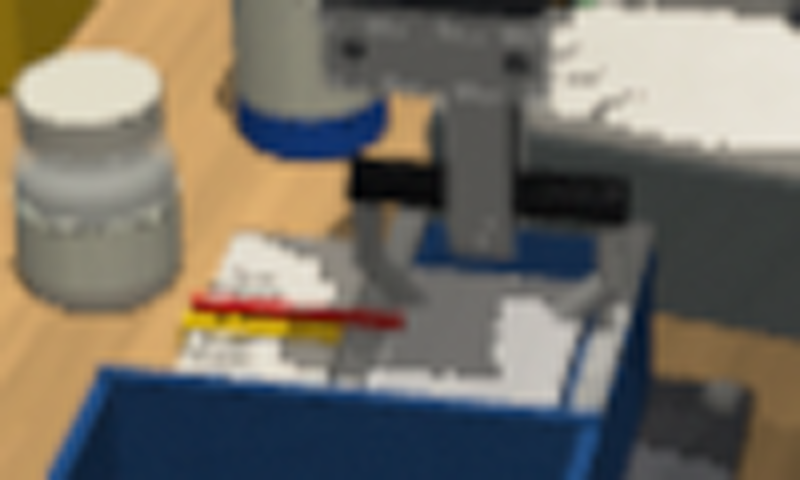

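The side view shows the red pointer running from (195,300) to (400,322), just behind the yellow band's upper edge (band at (262,327)). The pointer stands above the ledge, so this needs a parallax calculation.

```bash
python3 - <<'E'
from h import *
np.set_printoptions(precision=4,suppress=True)
s0=pickle.load(open("side.pkl","rb"));s7=pickle.load(open("side7.pkl","rb"));t0=pickle.load(open("top.pkl","rb"))
yw=.095;u=np.array([np.cos(yw),np.sin(yw),0]);n=np.array([-np.sin(yw),np.cos(yw),0])
def cent(img,f,c0,c1,r0,r1):
    # column-wise weighted row centroid
    I=img.astype(float);P=[]
    for c in range(c0,c1):
        w=np.clip(f(I[r0:r1,c]),0,None)
        if w.sum()>0:P.append((c,(w*np.arange(r0,r1)).sum()/w.sum()))
    return np.array(P)
dark=lambda p:60-p.max(1)
red=lambda p:p[:,0]-2*np.maximum(p[:,1],p[:,2])-20
yel=lambda p:np.minimum(p[:,0],p[:,1])-2*p[:,2]-40
i0,i7=s0["color"],s7["color"]
b0=cent(i0,dark,301,331,180,194);print(b0[:,1])
b7=cent(i7,dark,306,336,168,180);print(b7[:,1])
r7=cent(i7,red,286,308,182,194);print("red",r7[:,1])
y7=cent(i7,yel,284,300,184,196);print("yel7",y7[:,1])
y0=cent(i0,yel,284,298,184,196);print("yel0",y0[:,1])
# evaluate along-n coordinate
for nm,P,h in(("bar0",b0,.127),("bar7",b7,.127),("red7",r7,.087),("yel0",y0,.08),("yel7",y7,.08),("yel0",y0,.076),("yel7",y7,.076)):
    q=np.array([bp(s0,p,h)@n for p in P]);print(nm,h,np.median(q),q.std())
# top cam
It=t0["color"].astype(float)
def rows(f,r0,r1,c0,c1):
    P=[]
    for r in range(r0,r1):
        w=np.clip(f(It[r,c0:c1]),0,None)
        if w.sum()>0:P.append(((w*np.arange(c0,c1)).sum()/w.sum(),r))
    return np.array(P)
for nm,P,hs in(("bar",rows(dark,196,220,324,340),[.129]),("red",rows(red,180,200,316,330),[.087]),("yel",rows(yel,178,192,338,354),[.076,.08])):
  for h in hs:
    q=np.array([bp(t0,p,h)@n for p in P]);print("top",nm,h,np.median(q),q.std(),np.polyfit([bp(t0,p,h)@u for p in P],q,1)[0])
E
```

```text
[187.2591 187.3194 187.3053 187.2461 187.2989 187.2541 187.2957 187.6667
 187.8513 187.725  187.8485 188.0784 188.2296 188.3175 188.2979 188.2935
 188.3135 188.381  188.5238 188.8103 188.8103 188.8564 189.0597 189.2723
 189.2947 189.2995 189.3135 189.2928 189.4667 189.7936]
[172.2753 172.1982 172.3447 172.3632 172.5811 172.8578 172.9045 173.
 172.807  172.8917 173.1278 173.7848 173.881  173.8507 174.0595 174.2179
 174.2165 174.3913 174.5255 174.4941 174.5077 174.5708]
red [188.     188.     188.     188.     188.     188.     188.     188.
 188.4364 189.     189.     189.     189.     189.     189.     189.
 189.     189.     189.     189.     189.25   190.    ]
yel7 [189.5298 189.5476 189.5855 189.8272 189.7193 189.6309 189.8736 190.4088
 190.4015 190.4467 190.5276 190.5194 190.6324 190.7115 190.6957 190.697 ]
yel0 [189.3302 189.4378 189.4577 189.4802 189.5233 189.5255 189.5479 189.9554
 190.3293 190.375  190.4444 190.4365 190.4691 190.4314]
bar0 0.127 -0.057950853794156376 0.0005748564340430268
bar7 0.127 -0.12971976608628039 0.0008106324940333189
red7 0.087 -0.10952599240013826 0.0012254592617526668
yel0 0.08 -0.11168712980028309 0.0007940319964326821
yel7 0.08 -0.11079704905357014 0.0006824720095554795
yel0 0.076 -0.11772201129142593 0.0007984301004131291
yel7 0.076 -0.1168270004314522 0.0006862521882828596
top bar 0.129 -0.06537151893213239 0.0006432146552857558 -0.010906087356326586
top red 0.087 -0.04545594558369555 0.0007515548011391164 0.009240329937517269
top yel 0.076 -0.11545712766643093 0.00028874709402906264 -0.016344933121810113
top yel 0.08 -0.11517544987978279 0.00028791614430178063 -0.01634493312181085
```

All estimates agree:
- **Mark:** about 0.070.
- **Gate:** 0.0696 from the TCP, 0.0718 from the bar's shift in the side view, and about 0.069 from the spring force.
- **Pointer to band, seen directly:** within about 1.3 mm of the middle, against the ±6 mm allowed.

I'll hold for a moment and check everything one last time.

{"fn": "servo_tool", "kwargs": {
  "moves": [
    [[0,0,0,0,0.001,0,1],[0,0,0,0,0.001,0,1],[0,0,0,0,0.001,0,1],[0,0,0,0,0.001,0,1],[0,0,0,0,0.001,0,1],[0,0,0,0,0.001,0,1]]
  ]
}}

```text
time_s: 14.28
ee_pos: [0.5744, -0.0796, 0.106]
eef_rot: [-3.136, 0.003, 0.096]
force: [-1.4, 13.3, 2.7]
grip_width: 0.0147
```

```bash
python3 - <<'E'
from h import *
from station import *
o=get_obs();print(o["time_s"],o["ee_pos"],o["grip_width"],o["force"],abs(o["joint_vel"]).max())
a=camera("top")["color"][130:260,220:490,::-1];b=camera("side")["color"][100:230,220:420,::-1]
cv2.imwrite("pics/f1.png",cv2.resize(a,None,fx=2.9,fy=2.9,interpolation=cv2.INTER_CUBIC))
cv2.imwrite("pics/f2.png",cv2.resize(b,None,fx=4,fy=4,interpolation=cv2.INTER_CUBIC))
E
```

```text
14.2833 [ 0.57442049 -0.07962486  0.10595725] 0.014679746757203384 [-1.38313906 13.30143166  2.66366348] 0.0017099249095265143
```

View pics/f1.png

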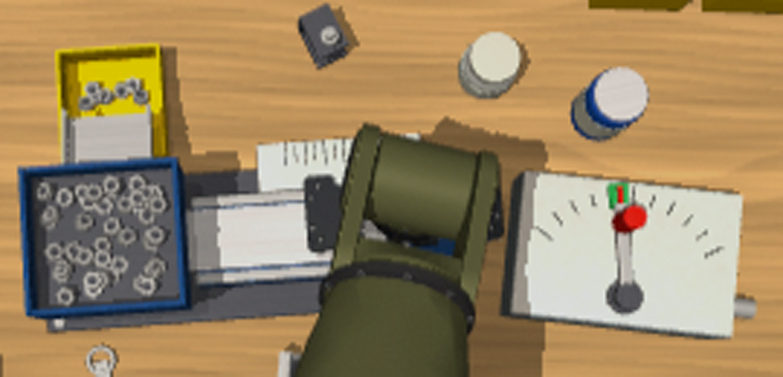

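View pics/f2.png

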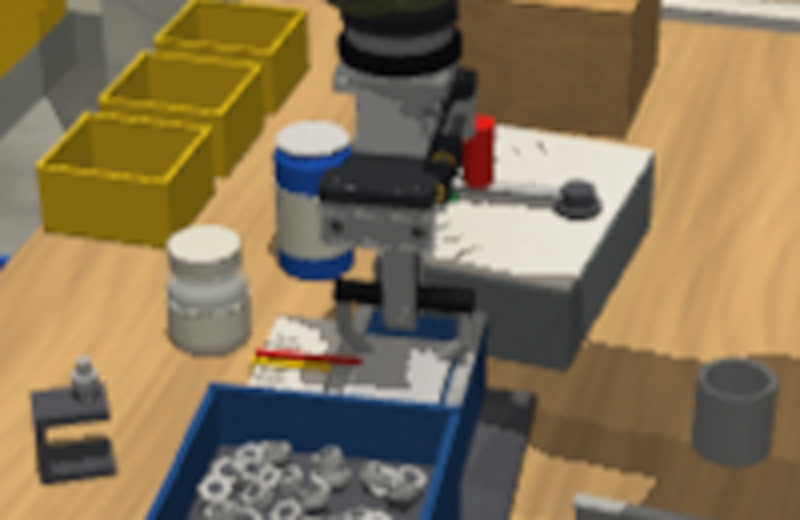

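The hold re-based on the measured pose, so the slide eased back about 1.3 mm. I'll restore that with a small extra pull.

{"fn": "servo_tool", "kwargs": {
  "moves": [
    [[0,0,0,0,0.003,0,1],[0,0,0,0,0.007,0,1],[0,0,0,0,0.007,0,1],[0,0,0,0,0.007,0,1],[0,0,0,0,0.007,0,1],[0,0,0,0,0.007,0,1],[0,0,0,0,0.007,0,1],[0,0,0,0,0.007,0,1],[0,0,0,0,0.007,0,1],[0,0,0,0,0.007,0,1],[0,0,0,0,0.007,0,1],[0,0,0,0,0.007,0,1]]
  ]
}}

```text
time_s: 15.38
ee_pos: [0.5746, -0.0817, 0.106]
eef_rot: [-3.134, 0.004, 0.097]
force: [-1.7, 12.2, 3.1]
grip_width: 0.015
```

```bash
python3 - <<'E'
from h import *
from station import *
cs=[camera("side") for _ in range(10)]
o=get_obs();print(o["time_s"],o["ee_pos"],o["grip_width"],o["force"])
yw=.095;n=np.array([-np.sin(yw),np.cos(yw),0])
def cent(img,f,c0,c1,r0,r1):
    I=img.astype(float);P=[]
    for c in range(c0,c1):
        w=np.clip(f(I[r0:r1,c]),0,None)
        if w.sum()>0:P.append((c,(w*np.arange(r0,r1)).sum()/w.sum()))
    return np.array(P)
for c in (cs[0],cs[-1]):
  for nm,f,a,h in(("bar",lambda p:60-p.max(1),(306,336,168,182),.127),("red",lambda p:p[:,0]-2*np.maximum(p[:,1],p[:,2])-20,(286,308,182,194),.087),("yel",lambda p:np.minimum(p[:,0],p[:,1])-2*p[:,2]-40,(284,300,184,196),.08)):
    P=cent(c["color"],f,*a);print(nm,np.median([bp(c,p,h)@n for p in P]))
cv2.imwrite("pics/f3.png",cv2.resize(cs[-1]["color"][150:210,260:360,::-1],None,fx=8,fy=8,interpolation=cv2.INTER_CUBIC))
E
```

```text
15.8833 [ 0.57460561 -0.08162606  0.10595413] 0.014637224465781282 [-1.32774983 12.03273017  1.95868117]
bar -0.13056934736026138
red -0.11045398581660844
yel -0.11115401795029056
bar -0.13070002811270442
red -0.11045398581660844
yel -0.11113738443317725
```

View pics/f3.png

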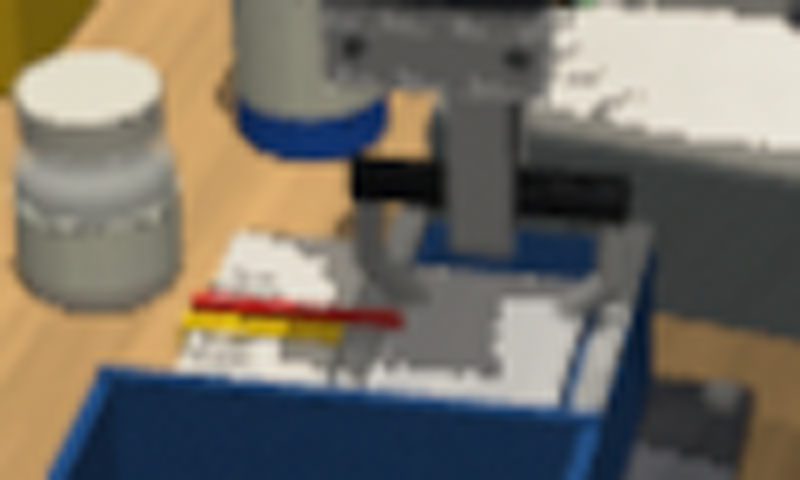

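```bash
python3 -c "
from station import *
print(hand_in())"
```

```text
the job is handed in; nothing more can be done
None
```

The lever is on green and let go, and the gate is held open with its pointer over the yellow band. I handed the job in at about 16 s, still gripping the handle.

- **Lever:** I turned it by its knob with the gate still shut. My first try left it about 0.035 rad past the middle of the clip, still inside the green. I gripped it again, centred it and let go. In the last top view the pointer tip is at the clip's middle after allowing for parallax.
- **Gate:** I pulled the handle out and held it at a 40 N squeeze, with the spring pulling about 12 N. It eased back about 1.3 mm during one hold, so I pulled slightly further, and it then held steady for 0.5 s.
    - **Yellow band:** it is at about 0.070 m, measured in the top view.
    - **Gate opening:** the arm position gives 0.070 m, the bar's shift in the side view 0.073 m, and the spring force about 0.068 m.
    - **Pointer:** it is within about 3 mm of the band's middle by every estimate, against the ±6 mm allowed.
- **Disagreements and limits:** The two cameras differ by up to 7 mm in absolute y, so I relied on differences measured within one camera. The arm hides the pointer in the top view, so the direct pointer check uses only the side view and assumes the scale ledge is about 80 mm high. If the ledge were 4 mm lower, that check would put the pointer about 6 mm short, but the other measurements don't support that.
- **Surroundings:** I saw nothing disturbed in the last pictures, though the carton and the wrench are outside those cropped views.

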